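Lock the board housing down in its repair fixture

ROBOT

A 6-joint arm with a two-finger parallel gripper is mounted at the origin on the work surface. World frame = base frame: x ahead of the robot, y to its left, z up, the work surface at z = 0. Lengths are in m, angles in degrees, forces in N, time in s.
With the tool pointing down it reaches from about 0.35 to 0.875 m from the base axis. Payload 4.2 kg.
Tool frame: the origin (TCP) lies midway between the tips of the shut fingers; the grasp point (between the pads) lies 19 mm behind it; z points along the fingers, y is the direction in which the jaws open and shut (so a half turn about z gives the same grasp; the last joint's range is limited). The gripper opens to 87 mm and grips with 3 to 60 N. Pads are 19 mm wide; open, the fingers measure 117 mm over their backs; the gripper's body (75 mm by 190 mm) begins 51 mm behind the grasp point.
Start: joints at [-59.324, 22.042, 0.453, 0, -68.411, -14.817], TCP at [0.171, -0.601, 0.2] pointing down, gripper open.
Joint ranges: [-179.83, 179.83], [-69.29, 118.12], [-61.27, 80.66], [-181.25, 117.63], [-171.15, -9.14], [-177.46, 177.46]. Speed limits (degrees/s): [159.86, 159.86, 180, 180, 180, 180].

INTERFACE

Orientations are given as a 3x3 rotation matrix whose columns are the frame's x, y, z axes.
In Python, from station import r gives the robot as it stands.
- The arm moves only by the tool servo_tool, never from a script. Its arguments are lists of equal length, an entry for each row: "slide": the shift along the world's x, y, z in units of 60 mm (1.0 is 60 mm), a list of three; "twist": the turn, a rotation vector about the world's x, y, z in units of 6 degrees (1.0 is 6 degrees), a list of three; "gripper": the closure, from 0 (fully open) to 1 (shut). In form: {"slide": [[x, y, z], ...], "twist": [[wx, wy, wz], ...], "gripper": [gripper, ...]}. A call has 1 to 12 rows; each row shifts and turns the commanded pose from where the row before left it; what a row does not reach is not made up. A row lasts 1/8 s, in which the tool goes at most 62.5 mm and 10.7 degrees, less where a joint would pass 70% of its speed; a pose out of reach is approached as far as the arm can. A call is refused whole if a number of a shift passes 1 or a number of a turn 1, either way. A call with a gripper value outside its range is refused whole. The fingers move at their own pace and stop on an object; the grip force is fixed at half the most. Time passes only in rows, so rows that do not move let the fingers close. It gives the time, the measured TCP pose, the force and the opening at its end, in the units of the state.
- r.sense(): the state, without advancing time (a new reading comes with each control period).
- r.capture(name): name is "scene" or "top"; returns a dict with "image" (420x560x3 uint8, blue, green, red), "intrinsics" (3x3 intrinsics, pixels), "k1" (the pictures are not rectified: a ray, as slopes to the right and down, at radius r is drawn at 1 + k1 r^2 times it, then the intrinsics apply), "R" (3x3) and "t" (3): a world point X has camera coordinates R X + t. Camera axes: x right, y down, z forward; pixel columns grow to the right and rows downward; lengths in m; the calibration is good to about 2 mm. A picture is of the moment at which its call begins. There is no depth.
- r.finish_job(): hands the job in, once; it reports no verdict.
The state is a dict: "time_s": time; "joints": joint angles; "joint_velocities": joint speeds; "effort": joint torques, N m; "tcp_pos": TCP position; "ee_rot": TCP orientation; "wrist_force": force on the tool from outside, world axes, zero at the start; "moment": the same for the moment, N m; "gripper_width": opening from 0.0 (shut) to 1.0 (fully open).
Only numpy, scipy, OpenCV 4.12 (cv2) and the standard library are available. Lean on these libraries where they do the work, as an engineer would, in place of code of your own. Each camera call takes 0.05 s, during which the arm holds its last target.

TASK

Two holding fixtures stand on the repair bench, each with an open toggle clamp. Push down the red handle of the clamp on the fixture that holds the grey housing with the green circuit board until it passes over centre and stays locked with its spindle down on the housing; keep the housing seated in its nest, leave the other clamp, over the orange cover, open and do not press its handle.

Things in the scene. Friction and masses are not known exactly. Their poses are not given: they have to be found in the camera images.
- base_housing: Grey plastic instrument base, 88 x 104 x 18 mm, with green circuit board and a round black boss in the middle (34 mm across, top 32 mm above the underside) that the spindle presses on. Loose, about 350 g, seated in its fixture's nest. Origin: centre of its underside, 12 mm above the bench, 115 mm from the handle's hinge on the side away from the handle.
- handle_a (a joint): Angle (rad) by which the handle on the grey housing's fixture is pushed down: 0 open (a spring holds it there), about 0.9 the over-centre point, 1.05 locked stop. Pushing at the grip takes about 2 to 8 N; let go before that it springs back open, past it the handle is drawn onto the stop and stays.
- grip_a (a point): Handle of the toggle clamp on the grey housing's fixture: red round grip, 22 mm thick. Point on its centre line, 110 mm from the hinge (68 mm above the bench); grip spans 47 to 133 mm from it. x points along the handle to the hinge, y along the hinge axis, z off the upper side. Open, it rises 60 deg, leaning to the robot's side; locked, it lies level. Fixture yaw is up to 0.4 rad off square.
- grip_b (a point): The same point with the same axes on the identical clamp of the other fixture, the one that holds the orange cover. Open; to be left alone.
Not all that is in view belongs to the job. What is shaped like the base_housing but pink, purple or white is not meant.

How it is judged:
By the outcome, as a careful person would: the job done as asked, in the order asked, and still so for the second after the job is handed in, with the robot touching nothing.
It also fails if it takes over 35 s, if anything falls off the work surface, if the arm or the gripper's body presses on something with over 40 N, if the wrist force passes 120 N, or if a joint passes its speed limit or range.

## Working session

There is one attempt and no reset: what is moved stays moved. The work goes in short steps, Python scripts to look and compute and a tool call to move; the robot and the scene stay as the last step left them, time stands still between calls to the robot, and variables do not carry over. Pictures are saved under pics/ and viewed, and the job is handed in when it is done.

Besides the shell and the picture viewer there is one more tool, called after "Emit:" as a command line: name --argument value ..., lists and objects as JSON in quotes. servo_tool: Moves the arm, as the interface text tells. Its arguments: {"type":"object","properties":{"slide":{"type":"array","items":{"type":"array","items":{"type":"number"}}},"twist":{"type":"array","items":{"type":"array","items":{"type":"number"}}},"gripper":{"type":"array","items":{"type":"number"}}},"required":["slide","twist","gripper"]}

```bash
mkdir -p pics; ls; python3 - <<'E'
from station import r
import cv2,pickle
print(r.sense())
for n in("scene","top"):
    d=r.capture(n); cv2.imwrite(f"pics/{n}0.png",d["image"]); pickle.dump(d,open(n+".pkl","wb"))
    print(n,d["intrinsics"],d["k1"],d["R"],d["t"])
E
```

```text
pics
{'time_s': 0.0, 'joints': array([-5.93234955e+01,  2.20917632e+01,  3.78425686e-01, -2.91501373e-02,
       -6.84111659e+01, -1.48156554e+01]), 'joint_velocities': array([ 0.05449316,  0.05246257, -0.04360249, -0.12598141, -0.01876406,
       -0.05075759]), 'effort': array([-1.40508058e-03, -3.90668356e+01,  1.87403959e+01,  4.21973929e+00,
        1.10404351e-02, -2.01139060e-04]), 'tcp_pos': array([ 0.1706367 , -0.60056454,  0.19843945]), 'ee_rot': array([[-9.61979535e-01, -2.73120636e-01, -7.01742614e-04],
       [-2.73121520e-01,  9.61977225e-01,  2.11022617e-03],
       [ 9.87140979e-05,  2.22165540e-03, -9.99997527e-01]]), 'wrist_force': array([ 0.03410194, -0.97066893, -0.40348377]), 'moment': array([-0.03575982,  0.05802831,  0.02692468]), 'gripper_width': 1.0022293111268759}
scene [[471.79103272   0.         275.35664094]
 [  0.         471.79103272 217.18160475]
 [  0.           0.           1.        ]] -0.03849538053928559 [[-0.31194557  0.9500464  -0.01008933]
 [ 0.68964636  0.21911399 -0.69020067]
 [-0.65351195 -0.22226311 -0.72354768]] [ 0.21373967 -0.34147591  1.54923962]
top [[417.52867312   0.         281.70071487]
 [  0.         417.52867312 211.86582034]
 [  0.           0.           1.        ]] -0.12182574239464079 [[ 4.47225008e-04 -9.99906341e-01  1.36788151e-02]
 [-9.97028855e-01 -1.49950199e-03 -7.70143686e-02]
 [ 7.70276669e-02 -1.36037306e-02 -9.96936145e-01]] [-0.03393641  0.5984397   0.92036702]
```

View pics/scene0.png

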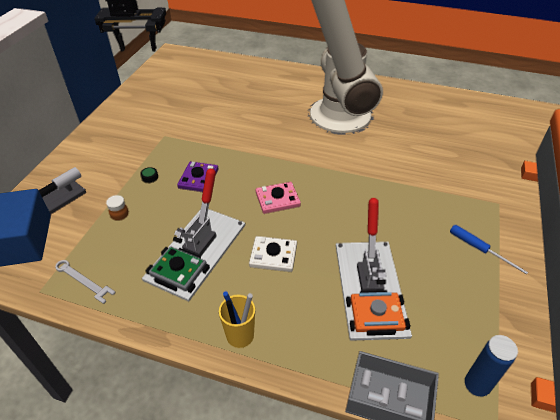

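View pics/top0.png

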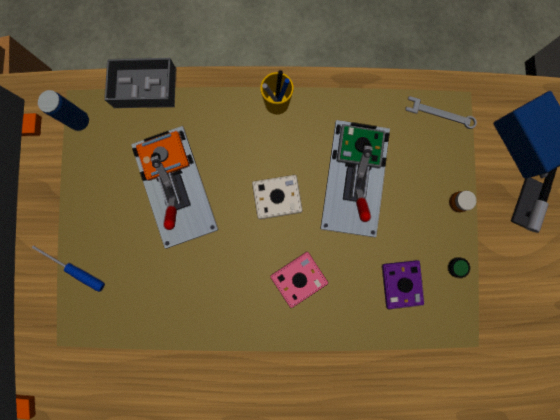

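Scene view: the candidates are green board on the grey housing at about (177,263) with its red handle at (208,186), and the orange cover at (378,312) with its handle at (373,216). The loose purple, pink and white lookalikes are at (198,176), (278,196) and (273,253). In the top view the green housing is at (362,146) with its grip at (364,210), and the orange cover is at (163,156) with its grip at (169,217). The green one in the fixture fits the description. Next I'll confirm it in an enlarged crop and measure.

```bash
cat > h.py <<'E'
import numpy as np,cv2,pickle
def load(n): return pickle.load(open(n+".pkl","rb"))
def ray(d,uv):
    K=d["intrinsics"]; p=np.array([(uv[0]-K[0,2])/K[0,0],(uv[1]-K[1,2])/K[1,1]])
    q=cv2.undistortPoints(np.array([[uv]],float),K,np.array([d["k1"],0,0,0.]))[0,0]
    R=d["R"];t=d["t"]; v=R.T@np.array([q[0],q[1],1.]); return -R.T@t, v/np.linalg.norm(v)
def plane(d,uv,z):
    c,v=ray(d,uv); return c+v*(z-c[2])/v[2]
def tri(d1,u1,d2,u2):
    c1,v1=ray(d1,u1);c2,v2=ray(d2,u2)
    s=np.linalg.lstsq(np.c_[v1,-v2],c2-c1,rcond=None)[0]
    a=c1+v1*s[0];b=c2+v2*s[1]; return (a+b)/2,np.linalg.norm(a-b)
def proj(d,X):
    return cv2.projectPoints(np.array([X],float),cv2.Rodrigues(d["R"])[0],d["t"],d["intrinsics"],np.array([d["k1"],0,0,0.]))[0][0,0]
def red(d):
    hsv=cv2.cvtColor(d["image"],cv2.COLOR_BGR2HSV)
    m=((hsv[...,0]<5)|(hsv[...,0]>174))&(hsv[...,1]>190)&(hsv[...,2]>70)
    n,l,s,c=cv2.connectedComponentsWithStats(m.astype(np.uint8))
    out=[]
    for i in range(1,n):
        if s[i,4]>60:
            ys,xs=np.nonzero(l==i);P=np.c_[xs,ys].astype(float);m0=P.mean(0)
            w=np.linalg.svd(P-m0,full_matrices=False)[2][0]; e=(P-m0)@w; o=(P-m0)@[-w[1],w[0]]
            out.append((s[i],m0.round(1),(m0+w*e.min()).round(1),(m0+w*e.max()).round(1),np.ptp(o).round(1)))
    return out
E
python3 - <<'E'
from h import *
for n in("scene","top"):
    d=load(n)
    for o in red(d): print(n,*o)
s=load("scene")["image"][140:310,130:260];t=load("top")["image"][110:250,310:410]
a=cv2.resize(s,None,fx=3,fy=3,interpolation=2);b=cv2.resize(t,None,fx=3.6,fy=3.6,interpolation=2)
h=max(a.shape[0],b.shape[0]);im=np.zeros((h,a.shape[1]+b.shape[1],3),np.uint8);im[:a.shape[0],:a.shape[1]]=a;im[:b.shape[0],a.shape[1]:]=b
print(im.shape);cv2.imwrite("pics/crop.png",im)
E
```

```text
scene [202 169  14  34 294] [208.1 185.3] [211.1 168.7] [205.1 202.2] 8.9
scene [368 198  10  37 328] [372.4 215.9] [373.2 198. ] [371.7 234. ] 9.3
top [358 198  12  23 177] [363.5 209.6] [360.8 198. ] [366.  220.2] 9.2
top [164 207  11  22 179] [169.4 217.9] [170.9 206.7] [168.  228.1] 9.3
(510, 750, 3)
```

View pics/crop.png

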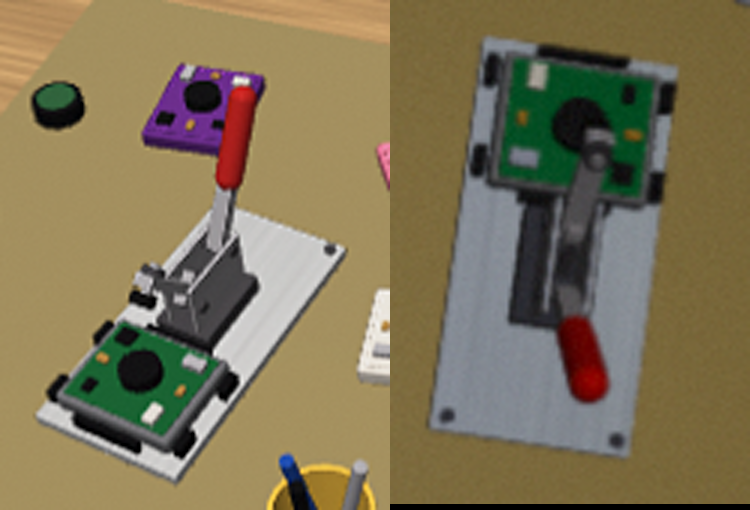

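The crop confirms it: grey housing with green board and black boss, under an open clamp with a red handle. Next: positions.

```bash
python3 - <<'E'
from h import *
s,t=load("scene"),load("top")
print("A top/bot/mid",*[tri(s,a,t,b) for a,b in [((211.1,168.7),(366,220.2)),((205.1,202.2),(360.8,198)),((208.1,185.3),(363.5,209.6))]],sep="\n")
# boss, z=44
for d,box in((s,(165,250,190,275)),(t,(350,130,372,160))):
    print("boss guess", plane(d,(130+140/3,140+370/3) if d is s else (310+(578-390)/3.6,110+125/3.6),0.044))
# plate corners in top (z~12?)
for uv in((487,37),(678,68),(430,428),(630,457)): print(plane(t,(310+(uv[0]-390)/3.6,110+uv[1]/3.6),0.012).round(4))
# housing edges in the top crop, z ~30
for uv in((508,57),(663,80),(490,183),(648,206)): print('h',plane(t,(310+(uv[0]-390)/3.6,110+uv[1]/3.6),0.030).round(4))
E
```

```text
A top/bot/mid
(array([ 0.57098872, -0.19185308,  0.177347  ]), np.float64(0.0004850616873631255))
(array([ 0.62008993, -0.19436113,  0.11420218]), np.float64(0.0017307246480225459))
(array([ 0.59377899, -0.19380296,  0.14482114]), np.float64(0.0003619966389561397))
boss guess [ 0.75825964 -0.21136395  0.044     ]
boss guess [ 0.74949237 -0.21517472  0.044     ]
[ 0.8155 -0.1633  0.012 ]
[ 0.7964 -0.2894  0.012 ]
[ 0.5605 -0.1236  0.012 ]
[ 0.5418 -0.2519  0.012 ]
h [ 0.7969 -0.1739  0.03  ]
h [ 0.7832 -0.2742  0.03  ]
h [ 0.7148 -0.161   0.03  ]
h [ 0.7008 -0.2622  0.03  ]
```

```bash
cat > plan.py <<'E'
from h import *
y=np.radians(-8.9);u=np.array([np.cos(y),np.sin(y),0]);z=np.array([0,0,1.]);h=np.array([.6365,-.2008,.068])
def tcp(adeg,L=.110,gap=0):
    a=np.radians(adeg);return h+u*(-L*np.cos(a)+(.011+gap)*np.sin(a)+.0095)+z*(L*np.sin(a)+(.011+gap)*np.cos(a))
E
python3 - <<'E'
from plan import *
s,t=load("scene"),load("top")
print("spindle",tri(s,(180,231.7),t,(367.5,151.7)))
p=None
for a in(60,55,50,45,40,35,30,25,20,15,10,5,2,0):
    q=tcp(a); print(a,q.round(4),None if p is None else ((q-p)/.06).round(3)); p=q
print("approach",tcp(60,gap=.02))
for d in(s,t): print(proj(d,tcp(60)),proj(d,h),proj(d,h+.115*u-.024*z))
E
```

```text
spindle (array([ 0.71855683, -0.21168916,  0.10938804]), np.float64(0.0011132451279522925))
60 [ 0.601  -0.1952  0.1688] None
55 [ 0.5925 -0.1939  0.1644] [-0.142  0.022 -0.072]
50 [ 0.5844 -0.1926  0.1593] [-0.135  0.021 -0.085]
45 [ 0.5767 -0.1914  0.1536] [-0.127  0.02  -0.096]
40 [ 0.5696 -0.1903  0.1471] [-0.118  0.019 -0.107]
35 [ 0.5631 -0.1893  0.1401] [-0.109  0.017 -0.117]
30 [ 0.5572 -0.1884  0.1325] [-0.098  0.015 -0.126]
25 [ 0.552  -0.1876  0.1245] [-0.087  0.014 -0.134]
20 [ 0.5475 -0.1869  0.116 ] [-0.075  0.012 -0.142]
15 [ 0.5437 -0.1863  0.1071] [-0.063  0.01  -0.148]
10 [ 0.5407 -0.1858  0.0979] [-0.05   0.008 -0.153]
5 [ 0.5386 -0.1855  0.0885] [-0.036  0.006 -0.156]
2 [ 0.5377 -0.1853  0.0828] [-0.015  0.002 -0.095]
0 [ 0.5372 -0.1853  0.079 ] [-0.007  0.001 -0.064]
approach [ 0.61807137 -0.19791415  0.17876279]
[204.99724292 179.45292225] [201.74685874 219.91782054] [175.40797541 259.88524062]
[366.66724242 204.89737315] [358.94731809 192.97237491] [363.70798152 144.47019737]
```

Emit:
servo_tool --slide '[[0.62,0.56,0.15],[0.62,0.56,0.15],[0.62,0.56,0.15],[0.62,0.56,0.15],[0.62,0.56,0.15],[0.62,0.56,0.15],[0.62,0.56,0.15],[0.62,0.56,0.15],[0.62,0.56,0.15],[0.62,0.56,0.15]]' --twist '[[0,0,-0.41],[0,0,-0.41],[0,0,-0.41],[0,0,-0.41],[0,0,-0.41],[0,0,-0.41],[0,0,-0.41],[0,0,-0.41],[0,0,-0.41],[0,0,-0.41]]' --gripper '[1,1,1,1,1,1,1,1,1,1]'

```text
time_s: 1.35
tcp_pos: [0.5437, -0.2638, 0.2894]
ee_rot: [[-0.988, 0.153, -0.001], [0.153, 0.988, 0.0], [0.001, 0.0, -1.0]]
wrist_force: [1.4, -1.3, 0.1]
gripper_width: 0.019
```

Tool yaw now matches the fixture. Next I move to the housing side of the grip, still high, and then descend.

Emit:
servo_tool --slide '[[0.43,0.36,0],[0.43,0.36,0],[0.43,0.36,0],[0,0,0],[0,0,-0.45],[0,0,-0.45],[0,0,-0.45],[0,0,-0.45],[0,0,0],[0,0,0]]' --twist '[[0,0,0],[0,0,0],[0,0,0],[0,0,0],[0,0,0],[0,0,0],[0,0,0],[0,0,0],[0,0,0],[0,0,0]]' --gripper '[1,1,1,1,1,1,1,1,1,1]'

```text
time_s: 2.6
tcp_pos: [0.6206, -0.201, 0.1829]
ee_rot: [[-0.988, 0.152, 0.002], [0.152, 0.988, -0.001], [-0.002, -0.001, -1.0]]
wrist_force: [0.2, -0.1, 0.9]
gripper_width: 0.008
```

```bash
python3 - <<'E'
from station import r
from plan import *
o=[]
for n in("scene","top"):
    d=r.capture(n); i=d["image"]; o.append(cv2.resize(i[120:290,110:270] if n=="scene" else i[110:280,290:450],None,fx=2.4,fy=2.4,interpolation=2)); print([x[1:] for x in red(d)])
h_=min(x.shape[0] for x in o);cv2.imwrite("pics/app.png",np.hstack([x[:h_] for x in o]))
q=r.sense();print(q["tcp_pos"],q["wrist_force"],(tcp(60)-q["tcp_pos"])/.06)
E
```

```text
[(array([208.1, 185.3]), array([211.1, 168.7]), array([205.1, 202.2]), np.float64(8.9)), (array([372.5, 216. ]), array([373.2, 198. ]), array([371.7, 234. ]), np.float64(9.3))]
[(array([363.9, 212.4]), array([360.5, 202.5]), array([366.5, 220.2]), np.float64(9.5)), (array([169.4, 217.7]), array([170.9, 206.1]), array([168.1, 228.1]), np.float64(9.3))]
[ 0.62093183 -0.2007743   0.18330472] [ 0.43429266  0.1881103  -0.66231135] [-0.33287375  0.09233006 -0.24236537]
```

View pics/app.png

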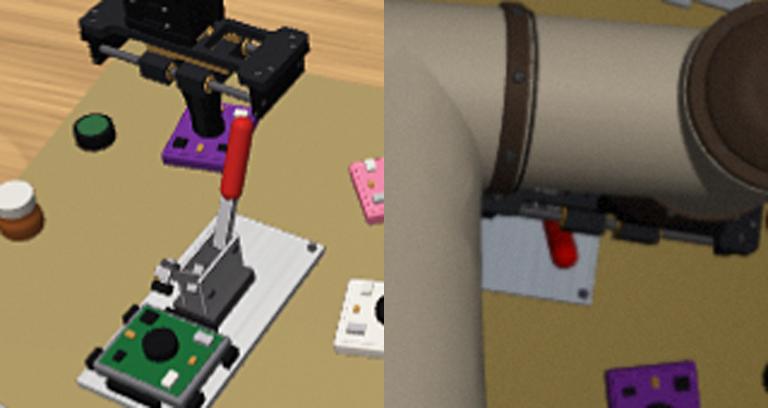

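```bash
python3 - <<'E'
from station import r
from plan import *
s,t=load("scene"),load("top")
q=r.sense()["tcp_pos"]
for X in (q,q+[0,0,.05],tcp(60),tcp(60)-.0095*u):
  p=proj(s,X); print(p,(p-[110,120])*2.4, proj(t,X))
E
```

```text
[198.32322089 179.78712944] [211.97573012 143.48911066] [371.01822569 193.71664849]
[195.3844062 162.5260088] [204.92257487 102.06242112] [377.34275889 190.34681934]
[204.99724292 179.45292225] [227.993383   142.68701341] [366.66724242 204.89737315]
[207.25349543 176.97925161] [233.40838903 136.75020386] [365.9907594  209.74638836]
```

Emit:
servo_tool --slide '[[-0.17,0.06,-0.12],[-0.17,0.06,-0.12],[-0.07,0.01,-0.036],[-0.07,0.01,-0.036],[-0.068,0.01,-0.042],[-0.068,0.01,-0.042],[-0.064,0.01,-0.048],[-0.064,0.01,-0.048],[-0.06,0.01,-0.053],[-0.06,0.01,-0.053],[0,0,0]]' --twist '[[0,0,0],[0,0,0],[0,0,0],[0,0,0],[0,0,0],[0,0,0],[0,0,0],[0,0,0],[0,0,0],[0,0,0],[0,0,0]]' --gripper '[1,1,1,1,1,1,1,1,1,1,1]'

```text
time_s: 4.08
tcp_pos: [0.5658, -0.1885, 0.1487]
ee_rot: [[-0.988, 0.151, -0.004], [0.151, 0.988, -0.001], [0.004, -0.001, -1.0]]
wrist_force: [-9.2, 4.7, 14.5]
gripper_width: 0.004
```

```bash
python3 - <<'E'
from station import r
from plan import *
o=[]
for n in("scene","top"):
    d=r.capture(n); i=d["image"]; o.append(cv2.resize(i[120:290,110:270] if n=="scene" else i[110:280,290:450],None,fx=2.4,fy=2.4,interpolation=2)); print([x[1:] for x in red(d)])
cv2.imwrite("pics/mid.png",np.hstack(o))
q=r.sense();print(q["tcp_pos"],q["wrist_force"],(tcp(40)-q["tcp_pos"])/.06)
E
```

```text
[(array([211.4, 186.3]), array([216.7, 169.6]), array([206.7, 201.2]), np.float64(9.2)), (array([372.5, 216. ]), array([373.2, 198. ]), array([371.7, 234. ]), np.float64(9.4))]
[(array([169.5, 217.8]), array([171.1, 206.6]), array([167.9, 228.1]), np.float64(9.3))]
[ 0.56590015 -0.18853172  0.14883629] [-8.64644168  4.08819915 14.78157103] [ 0.06201117 -0.02992126 -0.02838604]
```

View pics/mid.png

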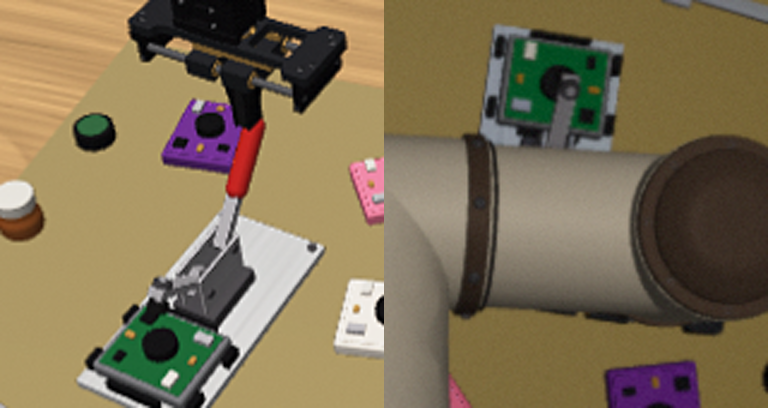

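Part way, as intended: the handle is moving and the spindle is dropping. But the force points along the handle rather than across it, so I'll check the handle angle and contact before going on.

```bash
python3 - <<'E'
from station import r
from plan import *
d=r.capture("scene")
for a in (60,55,50,45,40):
    A=np.radians(a);e=-u*np.cos(A)+z*np.sin(A)
    print(a,[proj(d,h+L*e).round(1) for L in(.047,.09,.133)])
q=r.sense();print(q["tcp_pos"],q["wrist_force"],q["moment"],q["effort"]);print("tcp px",proj(d,q["tcp_pos"]))
cv2.imwrite("pics/mid2.png",cv2.resize(d["image"][130:230,160:260],None,fx=6,fy=6,interpolation=2))
E
```

```text
60 [array([205.1, 201.6]), array([208.3, 184.4]), array([211.5, 166.8])]
55 [array([206. , 201.4]), array([210. , 184.1]), array([214. , 166.5])]
50 [array([206.9, 201.3]), array([211.6, 184. ]), array([216.5, 166.5])]
45 [array([207.7, 201.3]), array([213.2, 184.2]), array([218.7, 166.9])]
40 [array([208.5, 201.5]), array([214.6, 184.6]), array([220.8, 167.7])]
[ 0.56594044 -0.18854032  0.14883362] [-8.85382746  4.47811814 15.634195  ] [ 1.13094356  2.84528865 -0.08968192] [-3.49958679e-01 -2.86571753e+01  1.67282403e+01  3.38693082e+00
  2.87014782e+00  9.01698459e-04]
tcp px [214.64844086 176.88035041]
```

View pics/mid2.png

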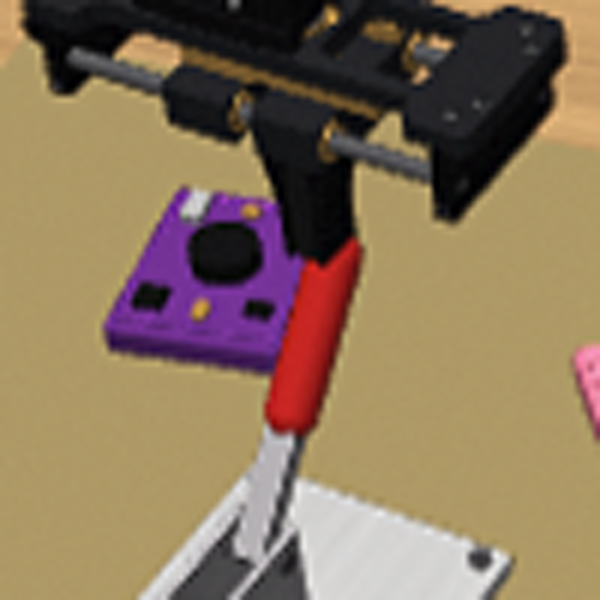

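```bash
python3 - <<'E'
from plan import *
i=cv2.imread("pics/app.png")[:,:384]
d=load("scene");q=np.array([.6209,-.2008,.1833]);v=np.array([-u[1],u[0],0])
for n,X in dict(tcp=q,near=q+.0095*u+.015*v,nearL=q+.0095*u-.015*v,far=q-.0095*u+.015*v).items():
    print(n,((proj(d,X)-[110,120])*2.4-[150,60])*5)
cv2.imwrite("pics/app2.png",cv2.resize(i[60:180,150:290],None,fx=5,fy=5,interpolation=2))
E
```

```text
tcp [309.82771362 417.32804553]
near [349.18015333 472.22865919]
nearL [214.37636392 423.98760245]
far [405.15876758 410.68827842]
```

View pics/app2.png

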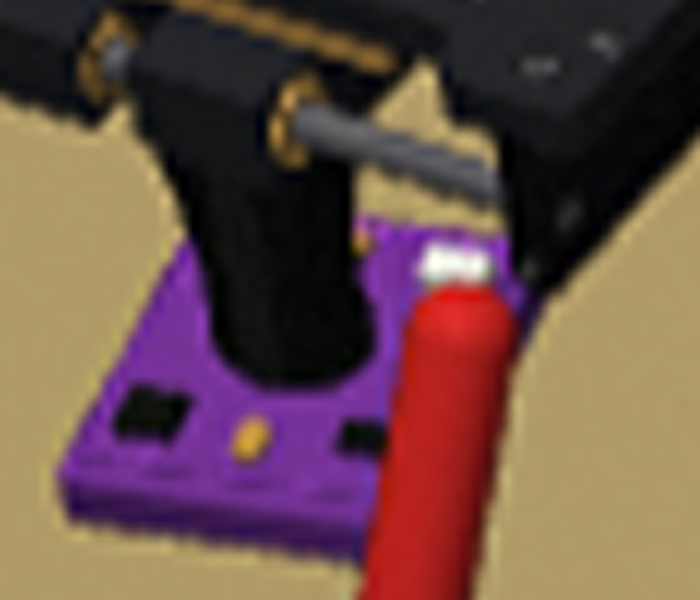

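```bash
python3 - <<'E'
from plan import *
d=load("scene");q=np.array([.1706,-.6006,.1984]);yy=np.array([-.273,.962,0]);xx=np.array([-.962,-.273,0])
im=cv2.resize(d["image"][0:60,85:185],None,fx=7,fy=7,interpolation=2)
for s in(1,-1):
  for b in (.0435,.0585):
   for a in (-.0095,.0095):
    p=(proj(d,q+s*b*yy+a*xx)-[85,0])*7; print(s,b,a,p)
    cv2.circle(im,tuple(int(v) for v in p),3,(0,0,255),-1)
cv2.imwrite("pics/start.png",im)
E
```

```text
1 0.0435 -0.0095 [480.13422307 401.10618031]
1 0.0435 0.0095 [489.79416487 380.0158657 ]
1 0.0585 -0.0095 [514.27426713 401.23321156]
1 0.0585 0.0095 [523.62541765 380.13203318]
-1 0.0435 -0.0095 [283.08203494 400.56109666]
-1 0.0435 0.0095 [294.51070907 379.53357208]
-1 0.0585 -0.0095 [249.27998219 400.50005714]
-1 0.0585 0.0095 [261.009592   379.48331851]
```

View pics/start.png

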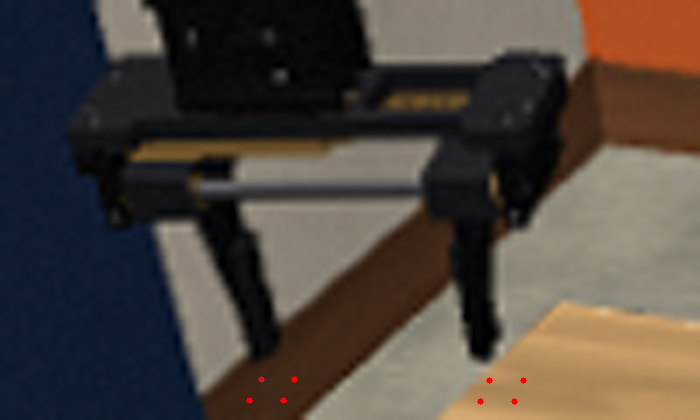

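```bash
python3 - <<'E'
from plan import *
s,t=load("scene"),load("top")
print("base",proj(s,np.zeros(3)),[proj(s,np.array([.09*np.cos(k),.09*np.sin(k),0])).round(0).tolist() for k in(0,1.57,3.14,4.71)])
# ground points both views: plate corners of fixture A & others, z
for name,a,b,zz in [("plate near-left(scene 346,250crop)",(130+345/3,140+248/3),(310+(430-390)/3.6,110+428/3.6),.012),
 ("plate bottom corner",(130+180/3,140+474/3),(310+(487-390)/3.6,110+37/3.6),.012),
 ("plate left",(130+38/3,140+415/3),(310+(678-390)/3.6,110+68/3.6),.012)]:
    print(name,plane(s,a,zz).round(4),plane(t,b,zz).round(4),tri(s,a,t,b))
E
```

```text
base [340.27750784 113.46238393] [[334.0, 129.0], [367.0, 118.0], [346.0, 99.0], [314.0, 109.0]]
plate near-left(scene 346,250crop) [ 0.5656 -0.1203  0.012 ] [ 0.5605 -0.1236  0.012 ] (array([ 0.56042652, -0.12349165,  0.00580265]), np.float64(0.0016777606933595982))
plate bottom corner [ 0.8161 -0.1558  0.012 ] [ 0.8155 -0.1633  0.012 ] (array([ 0.81506535, -0.16041711,  0.00927856]), np.float64(0.00678282076196792))
plate left [ 0.8008 -0.2829  0.012 ] [ 0.7964 -0.2894  0.012 ] (array([ 0.7973275 , -0.28892274,  0.00572928]), np.float64(0.0045873510064216))
```

The checks disagree with the nominal tool. In both the start picture and the approach picture, the visible fingertips sit about 17 mm above the projected TCP, while the base and fixture project correctly. So the finger is riding on the handle's rounded end, which matches the axial force. I'll back off (the handle springs open) and come in lower on the grip.

Emit:
servo_tool --slide '[[0.05,0,0.3],[0.05,0,0.3],[0.36,-0.07,0],[0.36,-0.07,0],[0,0,-0.25],[0,0,-0.25],[0,0,0],[0,0,0]]' --twist '[[0,0,0],[0,0,0],[0,0,0],[0,0,0],[0,0,0],[0,0,0],[0,0,0],[0,0,0]]' --gripper '[1,1,1,1,1,1,1,1]'

```text
time_s: 5.22
tcp_pos: [0.6173, -0.1968, 0.1519]
ee_rot: [[-0.988, 0.152, 0.0], [0.152, 0.988, -0.0], [-0.0, -0.0, -1.0]]
wrist_force: [-0.2, -0.4, -0.8]
gripper_width: 0.007
```

```bash
cat > look.py <<'E'
import sys
from station import r
from plan import *
d=r.capture("scene"); i=d["image"]
print([x[1:] for x in red(d)])
q=r.sense();p=q["tcp_pos"];print(p,q["wrist_force"],q["moment"],q["time_s"]); print("tcp px in crop",(proj(d,p)-[140,125])*5)
cv2.imwrite("pics/"+sys.argv[1],cv2.resize(i[125:240,140:260],None,fx=5,fy=5,interpolation=2))
E
python3 look.py re1.png
```

```text
[(array([207.9, 186.5]), array([210.8, 170.7]), array([205.1, 202.2]), np.float64(8.8)), (array([372.5, 216. ]), array([373.2, 198. ]), array([371.7, 234. ]), np.float64(9.3))]
[ 0.61761797 -0.19683431  0.15228293] [ 0.51727288 -0.10832999  0.65460808] [-0.02441911 -0.00326912  0.04616756] 5.275
tcp px in crop [311.12235291 321.65682955]
```

View pics/re1.png

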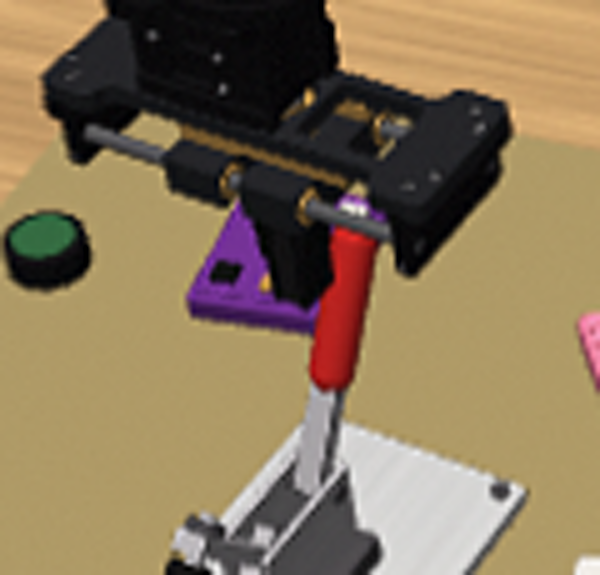

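Emit:
servo_tool --slide '[[-0.12,0.035,-0.04],[-0.12,0.035,-0.04],[-0.068,0.01,-0.035],[-0.068,0.01,-0.035],[-0.066,0.01,-0.04],[-0.066,0.01,-0.04],[-0.062,0.01,-0.046],[-0.062,0.01,-0.046],[-0.058,0.01,-0.05],[-0.058,0.01,-0.05],[0,0,0]]' --twist '[[0,0,0],[0,0,0],[0,0,0],[0,0,0],[0,0,0],[0,0,0],[0,0,0],[0,0,0],[0,0,0],[0,0,0],[0,0,0]]' --gripper '[1,1,1,1,1,1,1,1,1,1,1]'

```text
time_s: 6.65
tcp_pos: [0.5722, -0.1878, 0.1259]
ee_rot: [[-0.988, 0.152, -0.001], [0.152, 0.988, 0.0], [0.001, -0.0, -1.0]]
wrist_force: [2.3, -0.9, 2.3]
gripper_width: 0.005
```

```bash
python3 look.py re2.png
```

```text
[(array([213.8, 187.7]), array([221.8, 169.8]), array([207.9, 201. ]), np.float64(9.2)), (array([372.5, 216. ]), array([373.2, 198. ]), array([371.7, 234. ]), np.float64(9.3))]
[ 0.57237999 -0.18784172  0.12603624] [ 1.76816614 -1.21211813  2.90107525] [-0.30963415 -0.44546565  0.03378802] 6.7
tcp px in crop [374.14398959 304.11455696]
```

View pics/re2.png

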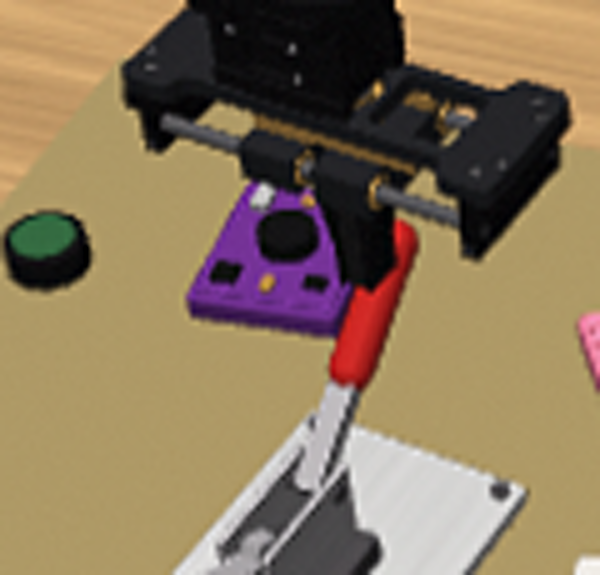

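The contact is now sound: the force is normal to the handle at about 3 N, with the finger on the upper side and the handle end showing past it. I'll continue along the arc, shifting slightly in +y to centre the finger.

Emit:
servo_tool --slide '[[-0.052,0.014,-0.056],[-0.052,0.014,-0.056],[-0.047,0.013,-0.06],[-0.047,0.013,-0.06],[-0.042,0.012,-0.064],[-0.042,0.012,-0.064],[-0.036,0.011,-0.068],[-0.036,0.011,-0.068],[-0.03,0.011,-0.07],[-0.03,0.011,-0.07],[0,0,0]]' --twist '[[0,0,0],[0,0,0],[0,0,0],[0,0,0],[0,0,0],[0,0,0],[0,0,0],[0,0,0],[0,0,0],[0,0,0],[0,0,0]]' --gripper '[1,1,1,1,1,1,1,1,1,1,1]'

```text
time_s: 8.07
tcp_pos: [0.5474, -0.1805, 0.088]
ee_rot: [[-0.988, 0.152, -0.001], [0.152, 0.988, -0.0], [0.001, -0.0, -1.0]]
wrist_force: [-0.2, -3.5, 4.5]
gripper_width: 0.009
```

```bash
python3 look.py re3.png
```

```text
[(array([218.5, 193.4]), array([229.1, 178.8]), array([211.8, 202.7]), np.float64(9.4)), (array([372.5, 216.1]), array([373.3, 198. ]), array([371.7, 234. ]), np.float64(9.3))]
[ 0.5475371  -0.18052535  0.08817043] [-0.58936192 -3.20611953  4.1062969 ] [-1.0638895   0.16836484  0.03055539] 8.125
tcp px in crop [415.41803177 331.13333271]
```

View pics/re3.png

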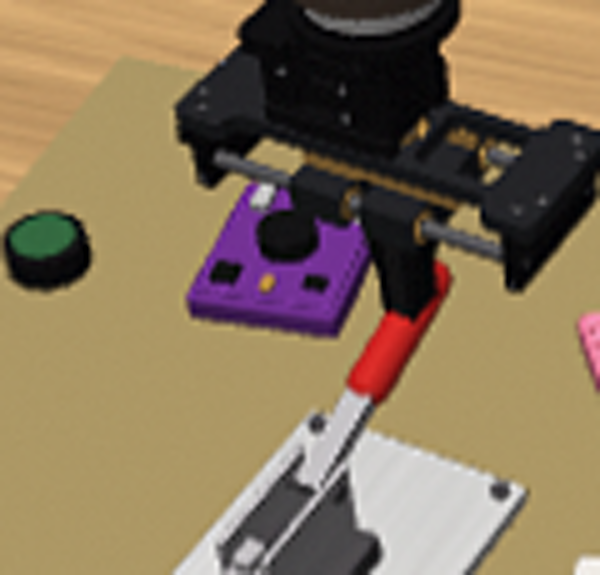

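Emit:
servo_tool --slide '[[-0.02,-0.015,-0.06],[-0.02,-0.01,-0.06],[-0.016,-0.005,-0.06],[-0.014,0,-0.06],[-0.012,0,-0.06],[0,0,0]]' --twist '[[0,0,0],[0,0,0],[0,0,0],[0,0,0],[0,0,0],[0,0,0]]' --gripper '[1,1,1,1,1,1]'

```text
time_s: 8.88
tcp_pos: [0.5423, -0.1823, 0.0693]
ee_rot: [[-0.988, 0.152, -0.002], [0.152, 0.988, 0.0], [0.002, 0.0, -1.0]]
wrist_force: [-0.4, -0.1, -0.2]
gripper_width: 0.01
```

```bash
python3 look.py re4.png
```

```text
[(array([221.5, 197.7]), array([230.8, 187.8]), array([213.4, 206.5]), np.float64(8.2)), (array([372.5, 216. ]), array([373.2, 198. ]), array([371.7, 234. ]), np.float64(9.3))]
[ 0.54264109 -0.1823012   0.06964037] [-0.27313501  0.67847754  0.21742146] [0.0068681  0.02282913 0.00222881] 8.925
tcp px in crop [419.21067168 350.94732601]
```

View pics/re4.png

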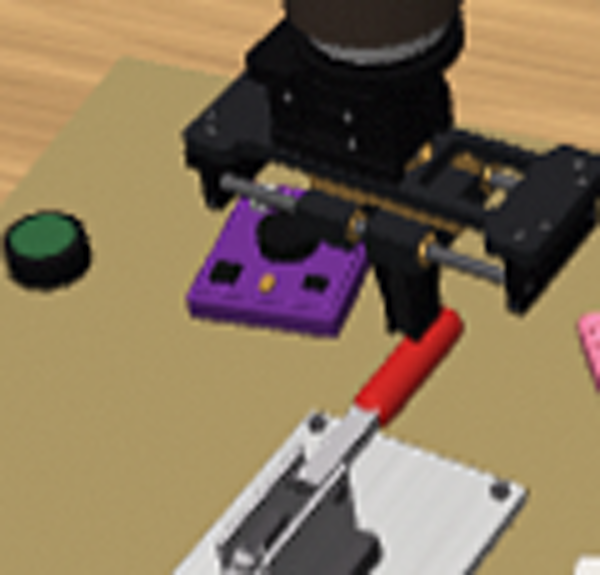

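The contact force has dropped to zero and the handle has pulled away onto its stop. I'll lift straight up and away, then verify in both views.

Emit:
servo_tool --slide '[[0,0,0.5],[0,0,0.7],[0,0,0.8],[0,0,0.8],[-0.3,-0.6,0.3],[-0.3,-0.8,0],[-0.3,-0.8,0],[-0.3,-0.8,0],[-0.3,-0.8,0],[-0.3,-0.8,0],[0,0,0],[0,0,0]]' --twist '[[0,0,0],[0,0,0],[0,0,0],[0,0,0],[0,0,0],[0,0,0],[0,0,0],[0,0,0],[0,0,0],[0,0,0],[0,0,0],[0,0,0]]' --gripper '[1,1,1,1,1,1,1,1,1,1,1,1]'

```text
time_s: 10.42
tcp_pos: [0.4348, -0.4581, 0.2559]
ee_rot: [[-0.988, 0.153, -0.0], [0.153, 0.988, 0.001], [0.0, 0.0, -1.0]]
wrist_force: [0.3, 1.0, -0.2]
gripper_width: 0.007
```

```bash
python3 - <<'E'
from station import r
from plan import *
o=[]
q=r.sense();print(q["tcp_pos"],q["wrist_force"],q["time_s"])
for n,(y0,x0) in(("scene",(150,120)),("top",(110,290))):
    d=r.capture(n); i=d["image"]; o.append(cv2.resize(i[y0:y0+160,x0:x0+150],None,fx=2.6,fy=2.6,interpolation=2)); print(n,[x[1:4] for x in red(d)])
    for a in(60,10,0): A=np.radians(a);e=-u*np.cos(A)+z*np.sin(A);print(a,[proj(d,h+L*e).round(1) for L in(.047,.133)])
cv2.imwrite("pics/end.png",np.hstack(o))
t=r.capture("top");cv2.imwrite("pics/endtop.png",t["image"])
E
```

```text
[ 0.43478555 -0.45813501  0.25586766] [ 0.29285603  0.97009657 -0.15275361] 10.425
scene [(array([221.8, 197.1]), array([230.2, 187.1]), array([213.5, 206.9])), (array([372.5, 215.9]), array([373.2, 197.9]), array([371.7, 234. ]))]
60 [array([205.1, 201.6]), array([211.5, 166.8])]
10 [array([211.8, 205.3]), array([229.1, 179.9])]
0 [array([212.3, 207.5]), array([230.3, 186.2])]
top [(array([169.4, 217.8]), array([170.9, 206.7]), array([168. , 228.1])), (array([352.6, 233. ]), array([355. , 214.7]), array([350.1, 251.2]))]
60 [array([361.3, 201.7]), array([366.1, 220.1])]
10 [array([356.7, 213.7]), array([352.3, 252.9])]
0 [array([355.9, 214.3]), array([350.2, 253.7])]
```

View pics/end.png

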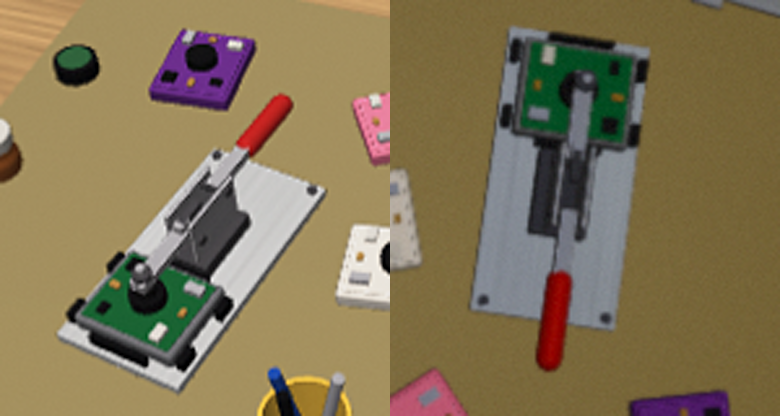

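View pics/endtop.png

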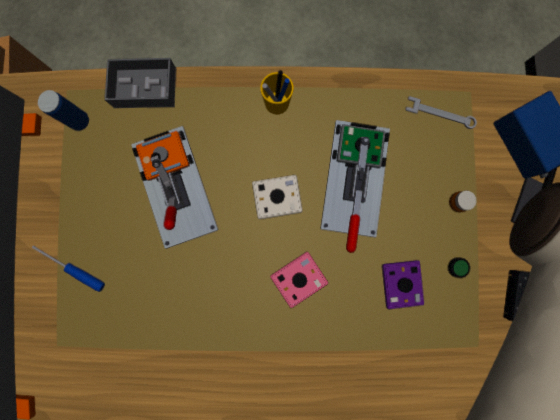

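The scene crop shows handle A level, with its ends at (213.5,206.9) and (230.2,187.1), against a predicted (212.3,207.5) and (230.3,186.2) for locked. The spindle is on the black boss and the housing is square in its nest. In the top view, handle B is unchanged at (169,218). The arm is clear.

```bash
python3 -c "
from station import r
print(r.finish_job())"
```

```text
the job is handed in; nothing more can be done
None
```

I pushed the red handle on the grey housing's fixture (green circuit board) down past centre. It locked on its stop with the spindle on the boss, and I handed the job in at about 10.5 s.

**First push failed:** the visible fingertips sit about 17 mm above the reported TCP. Because of that, my first push rode on the rounded end of the handle, with about 18 N along it. I backed off, the handle sprang open, and I pushed again lower on the grip with about 3 to 5 N. I did not find the cause of that 17 mm difference; I only allowed for it.

**Last checks:**
- **Handle:** the scene view puts it within about 1 px of the level, locked position. The top view agrees in direction; its far end is 2.5 px short, as the colour mask also was before the push. It stayed there with no contact force after the arm lifted away.
- **Housing:** it looks square in its nest in both views.
- **Other clamp:** the handle over the orange cover was not touched and is at the same pixels as at the start.
- **Arm:** it is clear of everything. The wrist force reads about 1 N, the same as at the start.

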